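Seat the drive gear on the coil winder and hold it home

ROBOT

A 7-joint arm with a two-finger parallel gripper is mounted at the origin on the work surface. World frame = base frame: x ahead of the robot, y to its left, z up, the work surface at z = 0. Lengths are in m, angles in rad, forces in N, time in s.
With the tool pointing down it reaches from about 0.35 to 0.9 m from the base axis. Payload 8.1 kg.
Tool frame: the origin (TCP) lies on the centre line of the jaws, within the pads' length; the fingertips stand 19 mm ahead of it and the grasp point (between the pads) is the TCP (arm.tip_reach is the distance from the TCP to the fingertips, in m); z points along the fingers, y is the line along which they close (so a half turn about z gives the same grasp; the last joint's range is limited). The gripper opens to 92 mm and grips with 3 to 60 N. Pads are 19 mm wide; open, the fingers measure 130 mm over their backs; the gripper's body (75 mm by 190 mm) begins 47 mm behind the grasp point.
Start: joints at [-0.103, 0.434, 0.025, 1.573, -0.012, 1.134, -0.075], TCP at [0.625, -0, 0.246] pointing down, gripper open.
Joint ranges: [-2.62, 2.62], [-0.44, 2.09], [-1.27, 1.32], [0.08, 2.57], [-1.32, 4.46], [0.12, 2], [-2.74, 2.74]. Speed limits (rad/s): [2.22, 2.22, 3.01, 3.01, 3.14, 3.14, 3.14].

INTERFACE

Orientations are given as a rotation vector (axis times angle).
In Python, from cell import arm gives the robot as it stands.
- The arm moves only by the tool arm_command, never from a script. Its argument "targets" is a list that holds one entry, the list of rows, each a list of 6 numbers: the shift along the tool's x, y, z in m, then the turn, a rotation vector about the tool's x, y, z in rad. A call has 1 to 10 rows; each row shifts and turns the commanded pose from where the row before left it, along the tool's axes as they then stand; what a row does not reach is not made up. A row lasts 1/8 s, in which the tool goes at most 62.5 mm and 10.7 degrees, less where a joint would pass 70% of its speed; a pose out of reach is approached as far as the arm can. A call with a gripper value outside its range is refused whole. "jaw" is the finger opening in m, from 0 to 0.0918, set as the call begins (left out, the last holds). The fingers move at their own pace and stop on an object; "newtons" is the grip in N (left out, the last holds). Time passes only in rows, so rows that do not move let the fingers close. It gives the time, the measured TCP pose, the force, the opening and the grip force at its end, in the units of the state.
- arm.observe(): the state, without advancing time (a new reading comes with each control period).
- arm.get_image(name): name is "scene" or "side" or "wrist"; returns a dict with "pixels" (420x560x3 uint8, red, green, blue), "z_map" (420x560 float32, m along the optical axis (not along the pixel's ray), 0 where there is no reading), "fx", "fy", "cx", "cy" (pixels), "dist" ([k1, k2, p1, p2, k3] as OpenCV has them; the pictures are not rectified), "xyz" and "rotation" of the camera in the world; the wrist camera has in their place "T_tool_cam" (4x4, takes a point from camera to tool coordinates, whose origin is the TCP and whose axes are the flange's). Camera axes: x right, y down, z forward; pixel columns grow to the right and rows downward; lengths in m; the calibration is good to about 2 mm. A picture is of the moment at which its call begins: read the wrist's pose just before it.
- arm.sign_off(): hands the job in; it is judged then, once.
The state is a dict: "clock": time; "joints": joint angles; "dq": joint speeds; "joint_efforts": joint torques, N m; "position": TCP position; "ee_rot": TCP orientation; "force": force on the tool from outside, world axes, zero at the start; "ft_torque": the same for the moment, N m; "width": opening from 0.0 (shut) to 1.0 (fully open); "gripper_force": force on a finger pad.
Only numpy, scipy, OpenCV 4.12 (cv2) and the standard library are available. Lean on these libraries where they do the work, as an engineer would, in place of code of your own. Each camera call takes 0.05 s, during which the arm holds its last target. There are 200 camera calls.

TASK

Fit the orange drive gear onto the coil winder. First press the propped-up edge of the winder's metal cover plate down so that the plate sits level and flat on the winder; then pick the gear up by its square hub, turn it until its cross-shaped bore meshes with the cross-splined spindle, slide it down and press it fully home against the sprung brass collar, leaving the spool, bottle and screwdriver where they are. Finish while holding: keep gripping the hub and pressing the gear fully home to the end, because the spring lifts it when let go.

Things in the scene. Friction and masses are not known exactly. Their poses are not given: they have to be found in the camera images.
- gear: Loose orange gear, 0.25 kg, flat on the bench, hub up. Toothed web 83 mm across, 12 mm thick, at the bottom; square hub 36 x 36 mm up to 40 mm above the underside. Cross-shaped bore right through: two slots, each 26.4 x 10.4 mm, along x and y, parallel to the hub's flats; same every quarter turn. Origin: centre of the underside; z up. The web may bear the fingertips.
- winder: Fixed green winder head, 150 x 150 mm box (foot plate 170 mm) with its top 60 mm above the bench and a round motor can sticking out 75 mm from its +x face, below the top. Origin: centre of its underside, on the spindle's axis.
- spindle_tip (a point): Centre of the top end of the upright steel spindle, 37 mm above the winder's top. The spindle is a cross of two bars, each 24 x 8 mm in plan, along this point's x and y (same every quarter turn), edges rounded 2 mm: 1.2 mm play all round in the gear. Braked: turns only above 0.35 N m. When home, the gear's underside is 27 mm below this point.
- collar (a joint): Sprung brass collar round the spindle, 48 mm outside, 28 mm inside diameter; the gear's underside lands on it. Value 0 when up (top 18 mm above the winder's top), 0.008 m when fully down on its stop (top 10 mm above it). The spring pushes back 4 N at first, 12 N at the stop, so the gear's weight alone does not press it.
- plate: Loose metal cover plate, 130 x 130 x 5 mm, with a 64 mm hole that the collar and spindle stand in, lying on the winder's top; its edge on the -x side (robot's side) starts propped up about 8 mm by a pin. Origin: centre of the underside; z up. Level and flat, its top is 5 mm above the winder's top, 5 mm below the gear's underside when home.
- plate_edge (a point): The place to press: on the plate's top face, right over the pin, 55 mm from the plate's centre towards the raised edge (10 mm in from the edge).
- pin (a joint): Stiff locating pin, 8 mm thick, in the winder's top under the plate's raised edge. 0 when up, 0.008 m when pushed in level with the winder's top. It takes about 7 N to push in and stays where it is pushed.
- spool: Bystander: yellow spool of copper wire, 68 mm across, 50 mm high, standing. Origin: centre of its underside.
- bottle: Bystander: green glass bottle, 60 mm across, 160 mm high, standing. Origin: centre of its underside.
- screwdriver: Bystander: red-handled screwdriver lying on the bench along its x axis, about 200 mm long. Origin near its middle.
Things that resemble listed ones, but are neither listed nor needed, are in the scene too. There is more than one size of the plate; the job needs the middle-sized.

How it is judged:
On the way, in this order (a step that is already met when the one before it is completed fails the run):
1. the cover plate is pressed down level on the winder (angle between plate's own z axis and vertical below 0.02 rad and z of plate in the frame of winder below 0.063 m), for 0.1 s.
2. the gear is lifted clear of the bench in the gripper (height (world z) of gear above 0.03 m and contact force between the fingers and gear above 1 N), for 0.1 s.
3. the gear is meshed: upright on the spindle, its underside at least 6 mm below the spindle's tip (z of gear in the frame of spindle_tip below -0.006 m and horizontal distance between gear and spindle_tip below 0.004 m and angle between gear's own z axis and vertical below 0.12 rad), for 0.05 s.
At the end, for the whole second after the job is handed in: Through the last second the fingers hold the gear (over 3 N) upright (0.08 rad) on the spindle (4 mm), pressed home: underside 25 mm or more below the tip, collar down over 6.5 of its 8 mm, at rest; plate level (0.02 rad); bystanders upright and moved under 30 mm (all of step 1 and value of joint collar above 0.0065 m and z of gear in the frame of spindle_tip below -0.025 m and horizontal distance between gear and spindle_tip below 0.004 m and angle between gear's own z axis and vertical below 0.08 rad and contact force between gear and anything else above 4 N and contact force between the fingers and gear above 3 N and linear speed of gear below 0.02 m/s and distance of each of spool, bottle, screwdriver from where it was at the start of the episode below 0.03 m and angle between each of bottle, spool's own z axis and vertical below 0.2 rad); the arm keeps its last pose, push and grip.
It fails at once if the spool is disturbed (moved 30 mm or more) (distance of spool from where it was at the start of the episode above 0.03 m).
It fails at once if the bottle is disturbed (moved 30 mm or more) (distance of bottle from where it was at the start of the episode above 0.03 m).
It fails at once if the screwdriver is disturbed (moved 30 mm or more) (distance of screwdriver from where it was at the start of the episode above 0.03 m).
It also fails if it takes over 54 s, if anything falls off the work surface, if the arm or the gripper's body presses on something with over 40 N, if the wrist force passes 120 N, or if a joint passes its speed limit or range.

## Working session

There is one attempt and no reset: what is moved stays moved. The work goes in short steps, Python scripts to look and compute and a tool call to move; the robot and the scene stay as the last step left them, time stands still between calls to the robot, and variables do not carry over. Pictures are saved under pics/ and viewed, at most 10 in all, crops included, and the job is handed in when it is done.

Besides the shell and the picture viewer there is one more tool, called after "Emit:" by a JSON object that holds its "fn" and its "kwargs". arm_command: Moves the arm, as the interface text tells. Its arguments: {"type":"object","properties":{"targets":{"type":"array","items":{"type":"array","items":{"type":"array","items":{"type":"number"}}}},"jaw":{"type":"number"},"newtons":{"type":"number"}},"required":["targets"]}

```bash
ls; mkdir -p pics; cat > h.py <<'E'
import numpy as np, cv2
from scipy.spatial.transform import Rotation as R
from cell import arm
def cam(n):
    s=arm.observe(); im=arm.get_image(n)
    if n=='wrist':
        T=np.eye(4);T[:3,:3]=R.from_rotvec(s['ee_rot']).as_matrix();T[:3,3]=s['position']
        T=T@np.array(im['T_tool_cam'])
    else:
        T=np.eye(4);r=np.array(im['rotation']);T[:3,:3]=r if r.shape==(3,3) else R.from_rotvec(r).as_matrix();T[:3,3]=im['xyz']
    im['T']=T; im['K']=np.array([[im['fx'],0,im['cx']],[0,im['fy'],im['cy']],[0,0,1]]); im['D']=np.array(im['dist'],float)
    return im
def save(im,f): cv2.imwrite(f,cv2.cvtColor(im['pixels'],cv2.COLOR_RGB2BGR))
def rays(im,uv):
    p=cv2.undistortPoints(np.array(uv,float).reshape(-1,1,2),im['K'],im['D']).reshape(-1,2)
    return np.c_[p,np.ones(len(p))]
def plane(im,uv,z):
    d=rays(im,uv)@im['T'][:3,:3].T; o=im['T'][:3,3]
    return o+d*((z-o[2])/d[:,2])[:,None]
def cloud(im):
    h,w=im['z_map'].shape; u,v=np.meshgrid(np.arange(w),np.arange(h))
    d=rays(im,np.stack([u,v],-1).reshape(-1,2))*im['z_map'].reshape(-1,1)
    return (d@im['T'][:3,:3].T+im['T'][:3,3]).reshape(h,w,3)
E
python3 - <<'E'
from h import *
for n in ['scene','side','wrist']:
    i=cam(n); save(i,f'pics/{n}0.png'); print(n,i['T'].round(3).tolist(),i['fx'],i['D'])
    np.savez(f'pics/{n}0.npz',**{k:i[k] for k in ['pixels','z_map','T','K','D']})
s=arm.observe();print(s['position'],s['ee_rot'],s['force'],s['clock'])
E
python3 -c "
import cv2,numpy as np
a=cv2.imread('pics/scene0.png');b=cv2.imread('pics/side0.png');c=cv2.imread('pics/wrist0.png')
"
```

```text
pics
scene [[0.303, 0.613, -0.729, 1.417], [0.953, -0.191, 0.236, -0.329], [0.005, -0.766, -0.642, 0.912], [0.0, 0.0, 0.0, 1.0]] 504.0578046691035 [-0.094835  0.        0.        0.        0.      ]
side [[0.845, -0.399, 0.357, -0.004], [-0.535, -0.644, 0.546, -0.77], [0.012, -0.653, -0.758, 1.151], [0.0, 0.0, 0.0, 1.0]] 518.119209506802 [-0.16740332  0.          0.          0.          0.        ]
wrist [[1.0, -0.0, -0.002, 0.624], [-0.001, -0.96, -0.28, 0.076], [-0.002, 0.28, -0.96, 0.383], [0.0, 0.0, 0.0, 1.0]] 292.69141729798815 [-0.01655092  0.          0.          0.          0.        ]
[ 6.24636968e-01 -6.16755115e-05  2.45147331e-01] [-2.22105985e+00 -2.22075046e+00  1.41657450e-03] [ 0.75658087 -0.49125154  0.39646544] 0.15
```

View pics/scene0.png

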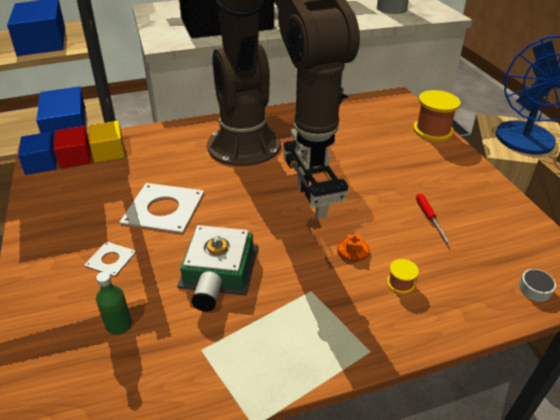

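View pics/side0.png

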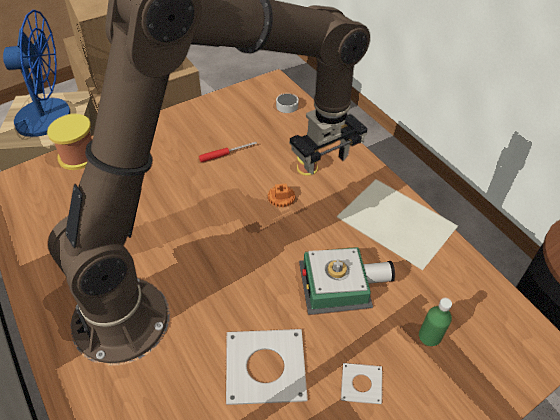

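View pics/wrist0.png

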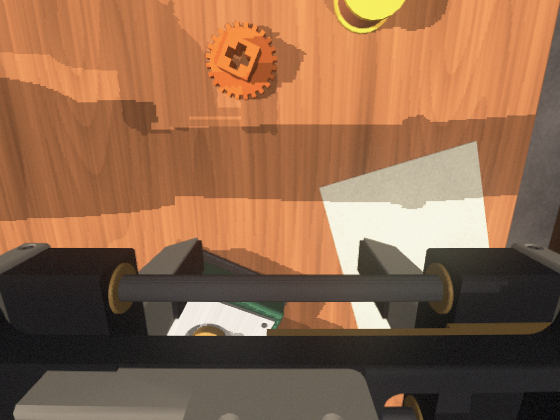

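Scene: winder at px (218,255), gear at (353,247), yellow spool at (403,275), bottle at (115,305), screwdriver at (432,215), and decoy plates at (163,207) and (110,260). The side view matches, with the winder at (338,278) and the gear at (282,196). The wrist view shows the gear at (241,60), with its hub turned about 20-25° and the bore visible; the winder's plate is at (220,325), half hidden by the gripper.

```bash
cat >> h.py <<'E'
def load(f): return {k:v for k,v in np.load(f).items()}
def big(m):
    n,l,s,c=cv2.connectedComponentsWithStats(m.astype(np.uint8)); return l==1+np.argmax(s[1:,4])
def rect(P):
    (c,sz,a)=cv2.minAreaRect((P[:,:2]*1000).astype(np.float32)); a=(a+45)%90-45
    return np.round([c[0],c[1],sz[0],sz[1],a],1)
def hsv(im): return cv2.cvtColor(im['pixels'],cv2.COLOR_RGB2HSV)
E
python3 - <<'E'
from h import *
for n in ['scene','side','wrist']:
    im=load(f'pics/{n}0.npz'); C=cloud(im); H=hsv(im); v=im['z_map']>0
    near=(np.abs(C[...,0]-.6)<.4)
    org=v&(H[...,0]>3)&(H[...,0]<14)&(H[...,1]>200)&(C[...,2]>.032)&(C[...,2]<.06)&near
    if org.any():
        m=big(org); P=C[m]; print(n,'hub',m.sum(),rect(P),np.median(P[:,2]))
    grn=v&(H[...,0]>60)&(H[...,0]<90)&(H[...,1]>90)&(C[...,2]>.01)&near
    n_,l,s,c=cv2.connectedComponentsWithStats(grn.astype(np.uint8))
    for i in range(1,n_):
        if s[i,4]>60: P=C[l==i]; print(n,'green',s[i].tolist(),P.min(0).round(3),P.max(0).round(3))
    pl=v&(H[...,1]<60)&(H[...,2]>140)&(C[...,2]>.055)&(C[...,2]<.085)&near
    if pl.any():
        m=big(pl);P=C[m]; print(n,'plate',m.sum(),rect(P)); 
        A=np.c_[P[:,:2],np.ones(len(P))]; 
        w=np.ones(len(P),bool)
        for _ in range(5):
            q=np.linalg.lstsq(A[w],P[w,2],rcond=None)[0]; w=np.abs(A@q-P[:,2])<.003
        print('  plane',q.round(4))
    yel=v&(H[...,0]>20)&(H[...,0]<35)&(H[...,1]>180)&(C[...,2]>.02)&(C[...,2]<.08)&near
    if yel.any(): P=C[big(yel)]; print(n,'spool',rect(P),P[:,2].max())
E
```

```text
scene hub 142 [580.8 141.1  36.   40.8 -23.9] 0.03747266551091716
scene green [182, 234, 71, 55, 951] [ 0.499 -0.298  0.01 ] [ 0.632 -0.109  0.064]
scene plate 1789 [ 529.4 -205.9  136.8  134.   -25.1]
  plane [-0.054   0.0167  0.1008]
scene spool [719.3 208.   66.4  69.4 -28.4] 0.05499097878029802
side hub 1 [578.7 149.9   0.    0.    0. ] 0.03703644616934976
side green [304, 248, 66, 61, 708] [ 0.43  -0.303  0.011] [ 0.619 -0.11   0.063]
side green [427, 311, 24, 18, 121] [ 0.611 -0.49   0.09 ] [ 0.662 -0.441  0.135]
side green [419, 324, 18, 17, 75] [ 0.61  -0.481  0.01 ] [ 0.621 -0.44   0.088]
side green [425, 334, 18, 11, 71] [ 0.609 -0.49   0.01 ] [ 0.643 -0.465  0.061]
side plate 1759 [ 530.8 -201.7  142.3  132.6  -25.3]
  plane [-0.0618  0.032   0.1066]
side spool [727.4 180.2   0.    0.    0. ] 0.03864915232732824
wrist hub 2 [596.6 140.6   1.9   0.  -24.8] 0.034970385704254925
wrist plate 2305 [ 5.469e+02 -1.655e+02  5.760e+01  1.366e+02 -3.000e-01]
  plane [-0.0627  0.0292  0.108 ]
```

Emit:
{"fn": "arm_command", "kwargs": {"targets": [[[-0.05, -0.016, 0, 0, 0, 0], [-0.05, -0.016, 0, 0, 0, 0], [-0.05, -0.016, 0, 0, 0, 0], [-0.05, -0.016, 0, 0, 0, 0], [-0.04, -0.016, 0, 0, 0, 0], [-0.04, -0.015, 0, 0, 0, 0], [0, 0, 0, 0, 0, 0], [0, 0, 0, 0, 0, 0]]], "jaw": 0.0}}

```text
clock: 1.15
position: [0.5301, -0.2793, 0.2455]
ee_rot: [-2.221, -2.221, -0.001]
force: [-1.0, 0.6, 0.4]
width: 0.178
gripper_force: 0.0
```

```bash
python3 - <<'E'
from h import *
i=cam('wrist'); save(i,'pics/w1.png')
np.savez('pics/w1.npz',**{k:i[k] for k in ['pixels','z_map','T','K','D']})
print(arm.observe()['position'])
a=cv2.imread('pics/w1.png');b=cv2.imread('pics/wrist0.png')
c=np.hstack([cv2.resize(a[20:300,130:430],None,fx=1.7,fy=1.7),cv2.resize(b[10:110,190:290],(280,280)).repeat(1,0) if 0 else cv2.copyMakeBorder(cv2.resize(b[10:110,190:290],(280,280),interpolation=cv2.INTER_CUBIC),0,196,0,0,cv2.BORDER_CONSTANT)])
cv2.imwrite('pics/w1c.png',c);print(c.shape)
E
```

```text
[ 0.53050659 -0.27866932  0.24552634]
(476, 790, 3)
```

View pics/w1c.png

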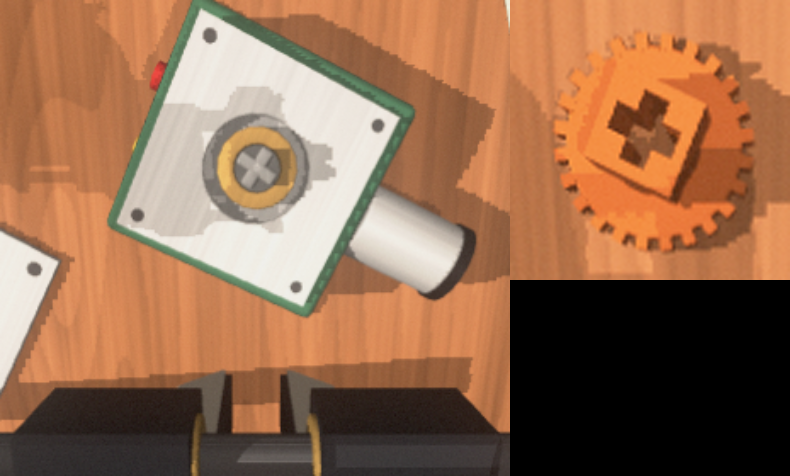

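The crop shows the winder yawed about -25°, its motor can to the lower right, the spindle cross at crop (258,167) (full pixel about (282,118)), and the plate with four dark screws. The right inset shows the gear's hub and cross bore clearly.

```bash
cat >> h.py <<'E'
def spindle(im,zt=.097,ztop=.092,rad=.02,c0=(.53,-.204)):
    C=cloud(im); m=(C[...,2]>ztop-.01)&(C[...,2]<.12)&(np.hypot(C[...,0]-c0[0],C[...,1]-c0[1])<rad)
    return C,m
def cross_angle(P,c):
    # 4-fold phase about c, points weighted by r^4
    d=(P[:,0]-c[0])+1j*(P[:,1]-c[1]); return np.degrees(np.angle((d**4).sum()))/4
E
python3 - <<'E'
from h import *
im=load('pics/w1.npz'); C=cloud(im); H=hsv(im)
pl=(H[...,1]<60)&(H[...,2]>110)&(C[...,2]>.055)&(C[...,2]<.085)&(np.hypot(C[...,0]-.53,C[...,1]+.2)<.12)
m=big(pl);P=C[m]; print('plate',m.sum(),rect(P)); A=np.c_[P[:,:2],np.ones(len(P))]; w=np.ones(len(P),bool)
for _ in range(6):
    q=np.linalg.lstsq(A[w],P[w,2],rcond=None)[0]; w=np.abs(A@q-P[:,2])<.002
print(q.round(4),w.sum()); r=rect(P); e=r[:2]/1e3-.055*np.array([np.cos(np.radians(r[4])),np.sin(np.radians(r[4]))]); print('edge',e,np.r_[e,1]@q)
C,m=spindle(im); P=C[m]; print('spin',m.sum(),np.median(P[:,2]),rect(P),P.mean(0))
c=P[:,:2].mean(0);print(cross_angle(P,c))
# gray brightness in-tip view
u,v=282,118; print(im['pixels'][v-16:v+17:1,u-16:u+17,:].mean(2).astype(int)[::2,::2]); print((C[v-16:v+17:2,u-16:u+17:2,2]*1000).astype(int))
# gear wrist0
im=load('pics/wrist0.npz'); C=cloud(im); H=hsv(im)
sub=C[20:100,200:285,2]; print('gear z',np.percentile(sub,[5,50,90,99]))
o=(C[...,2]>.034)&(C[...,2]<.06); o[:, :200]=0;o[:,285:]=0;o[110:]=0; m=big(o);P=C[m];print('hub',m.sum(),rect(P),P.mean(0),cross_angle(P,P[:,:2].mean(0)))
E
```

```text
plate 15021 [ 530.6 -202.   137.6  141.7  -24.9]
[-0.0617  0.0305  0.1075] 13205
edge [ 0.48071258 -0.17884303] 0.07240490048537179
spin 359 0.09592416200045772 [ 530.3 -200.3   20.5   20.3    9.8] [ 0.5299975  -0.20036107  0.095927  ]
-33.60830898133553
[[161 157 153 157 151 153 152 151 154 150 152 155 158 155 156 151 135]
 [159 154 151 154 146 137 110 106 105 117 143 157 155 154 156 153 148]
 [153 151 151 139  87 101 110 113 111 122 104 127 154 155 159 157 153]
 [154 149 131  89 113 115 115 114 125 179 154 114  77  97 105 109 109]
 [153 137  89 171 139 111 114 114 170 178 167 158 109  85 105 104 106]
 [146 112 145 173 174 155 117 125 176 172 164 144 100 102  95 106 105]
 [139  93 184 168 170 171 165 159 171 166 157 101 119 111  86 104 105]
 [133  97 138 161 166 167 168 185 174 161 124 101 114 114  88 107 105]
 [133 103 111 119 148 165 170 186 189 165 125 111 114 113  95 103 107]
 [129 102 113 112 115 177 170 181 175 165 163 143 110 109  99 103 107]
 [138  95 115 112 151 178 165 155 156 165 165 165 151 117  89 109 105]
 [147  97 115 128 177 170 163 142 120 161 167 165 153  98  87 10
[... 1020 characters left out ...]
 59  95  96  95  96  97  96  95  95  60  61  77  76]
 [ 77  71  60  59  94  95  95  95  97  95  95  97  95  96  69  77  76]
 [ 77  75  60  59  96  97  97  95  95  96  96  96  96  95  75  77  77]
 [ 76  76  61  94  97  95  95  95  60  59  95  96  96  61  75  77  78]
 [ 77  75  76  58  97  96  96  60  60  59  61  59  59  77  76  78  77]
 [ 76  76  78  76  58  95  97  60  58  60  60  59  77  76  78  76  77]
 [ 77  77 383  78  76  76  73  61  59  73  75  77  76  77  76  77  76]
 [ 76  78  78  77  77  76  76  77  78  77  76  77  77  76  77  77  75]]
gear z [-0.00159288  0.01043603  0.03873321  0.04069619]
hub 921 [577.8 143.3  36.4  36.7 -25.1] [0.57792422 0.14355614 0.03908518] 20.45854516856969
```

Emit:
{"fn": "arm_command", "kwargs": {"targets": [[[0.05, -0.025, 0.01, 0, 0, 0], [0.05, -0.024, 0.04, 0, 0, 0], [0, 0, 0.055, 0, 0, 0], [0, 0, 0.035, 0, 0, 0], [0, 0, 0.005, 0, 0, 0], [0, 0, 0.005, 0, 0, 0], [0, 0, 0.003, 0, 0, 0], [0, 0, 0.003, 0, 0, 0]]], "jaw": 0.0}}

```text
clock: 2.2
position: [0.4838, -0.1845, 0.094]
ee_rot: [2.22, 2.22, 0.002]
force: [0.7, 0.4, -0.1]
width: 0.002
gripper_force: 0.0
```

Emit:
{"fn": "arm_command", "kwargs": {"targets": [[[0, 0, 0.002, 0, 0, 0], [0, 0, 0.002, 0, 0, 0], [0, 0, 0.002, 0, 0, 0], [0, 0, 0, 0, 0, 0], [0, 0, 0, 0, 0, 0]]]}}

```text
clock: 2.82
position: [0.4833, -0.1844, 0.0875]
ee_rot: [2.221, 2.221, 0.001]
force: [-0.6, 0.7, 4.6]
width: 0.009
gripper_force: 2.4
```

Emit:
{"fn": "arm_command", "kwargs": {"targets": [[[0, 0, 0.002, 0, 0, 0], [0, 0, 0.002, 0, 0, 0], [0, 0, 0.002, 0, 0, 0], [0, 0, 0, 0, 0, 0]]]}}

```text
clock: 3.32
position: [0.4833, -0.1844, 0.084]
ee_rot: [2.221, 2.22, 0.002]
force: [-13.3, 4.7, 44.0]
width: 0.004
gripper_force: 21.9
```

Emit:
{"fn": "arm_command", "kwargs": {"targets": [[[0, 0, -0.02, 0, 0, 0], [0, 0, -0.055, 0, 0, 0], [-0.03, 0, -0.05, 0, 0, 0], [-0.05, 0.005, -0.035, 0, 0, 0], [0, 0, 0, 0, 0, 0.147], [0, 0, 0, 0, 0, 0.147], [0, 0, 0, 0, 0, 0.147], [0, 0, 0, 0, 0, 0.146], [0, 0, 0, 0, 0, 0], [0, 0, 0, 0, 0, 0]]], "jaw": 0.06}}

```text
clock: 4.58
position: [0.488, -0.2642, 0.241]
ee_rot: [-2.766, -1.488, 0.0]
force: [0.3, -0.5, 0.4]
width: 0.656
gripper_force: 0.0
```

```bash
cat > look.py <<'E'
from h import *
im=cam('wrist'); C=cloud(im); H=hsv(im); s=arm.observe()
pl=(H[...,1]<60)&(H[...,2]>110)&(C[...,2]>.05)&(C[...,2]<.085)&(np.hypot(C[...,0]-.53,C[...,1]+.2)<.12)
m=big(pl);P=C[m]; print('plate',m.sum(),rect(P)); A=np.c_[P[:,:2],np.ones(len(P))]; w=np.ones(len(P),bool)
for _ in range(6):
    q=np.linalg.lstsq(A[w],P[w,2],rcond=None)[0]; w=np.abs(A@q-P[:,2])<.002
print('plane',q.round(4),w.sum(),'z at centre',np.r_[.53,-.2,1]@q)
C,m=spindle(im); P=C[m]; print('spin',m.sum(),np.median(P[:,2]),P.mean(0),cross_angle(P,P[:,:2].mean(0)))
Rm=R.from_rotvec(s['ee_rot']).as_matrix(); print('tcp',s['position'],Rm.round(4).tolist(),s['clock'],s['force'],s['joints'].round(2))
E
python3 look.py
```

```text
plate 15106 [ 531.5 -202.4  136.3  140.8  -25.1]
plane [-0.0001  0.0014  0.0647] 13221 z at centre 0.06436021053093464
spin 366 0.09596005958901602 [ 0.53034488 -0.20041615  0.09593013] -33.46326651134549
tcp [ 0.48797595 -0.26429797  0.24108615] [[0.5517, 0.834, -0.0001], [0.834, -0.5517, 0.0], [-0.0, -0.0001, -1.0]] 4.625 [ 0.57314012 -0.28468684 -0.19780802] [ 0.24  0.32  0.22  1.77 -0.08  1.06 -0.11]
```

Emit:
{"fn": "arm_command", "kwargs": {"targets": [[[0, 0, 0, 0, 0, -0.148], [0.0415, -0.0114, 0, 0, 0, 0], [0.0415, -0.0114, 0, 0, 0, 0], [0.0415, -0.0114, 0, 0, 0, 0], [0.0415, -0.0114, 0, 0, 0, 0], [0.0415, -0.0113, 0, 0, 0, 0], [0.0415, -0.0113, 0, 0, 0, 0], [0.0415, -0.0113, 0, 0, 0, 0], [0.0415, -0.0113, 0, 0, 0, 0], [0, 0, 0, 0, 0, 0]]]}}

```text
clock: 5.88
position: [0.5471, 0.0791, 0.241]
ee_rot: [-2.644, -1.694, -0.001]
force: [0.0, 0.5, -0.5]
width: 0.653
gripper_force: 0.0
```

```bash
cat > gear.py <<'E'
from h import *
s=arm.observe(); im=cam('wrist'); C=cloud(im)
o=(C[...,2]>.034)&(C[...,2]<.05)&(np.hypot(C[...,0]-.578,C[...,1]-.1435)<.035); m=big(o);P=C[m]
c=P.mean(0); r=rect(P); print('hub',m.sum(),r,c,cross_angle(P,c)-45)
o=(C[...,2]>.008)&(C[...,2]<.05)&(np.hypot(C[...,0]-.578,C[...,1]-.1435)<.05); print('web circle',cv2.minEnclosingCircle((C[big(o)][:,:2]*1000).astype(np.float32)))
Rm=R.from_rotvec(s['ee_rot']).as_matrix(); d=np.array([*(r[:2]/1e3),.034])-s['position']; print('tcp',s['position'],'yaw',np.degrees(np.arctan2(Rm[1,1],Rm[0,1])),'shift tool',Rm.T@d)
E
python3 gear.py
```

```text
hub 697 [578.4 143.6  34.8  35.3 -24.8] [0.57877895 0.14391757 0.03918075] -24.87892031853199
web circle ((578.0693359375, 143.60311889648438), 41.60300064086914)
tcp [0.54705418 0.07909536 0.24099877] yaw -24.710164435864932 shift tool [0.07136499 0.0016766  0.2071138 ]
```

Emit:
{"fn": "arm_command", "kwargs": {"targets": [[[0.035, 0.001, 0.02, 0, 0, 0.002], [0.0363, 0.0006, 0.03, 0, 0, 0], [0, 0, 0.05, 0, 0, 0], [0, 0, 0.05, 0, 0, 0], [0, 0, 0.03, 0, 0, 0], [0, 0, 0.017, 0, 0, 0], [0, 0, 0.01, 0, 0, 0], [0, 0, 0, 0, 0, 0], [0, 0, 0, 0, 0, 0]]]}}

```text
clock: 7.05
position: [0.5796, 0.1387, 0.0353]
ee_rot: [2.653, 1.681, 0.003]
force: [-0.0, -1.1, 0.3]
width: 0.656
gripper_force: 0.0
```

Emit:
{"fn": "arm_command", "kwargs": {"targets": [[[0, 0, 0, 0, 0, 0], [0, 0, 0, 0, 0, 0], [0, 0, 0, 0, 0, 0], [0, 0, 0, 0, 0, 0], [0, 0, 0, 0, 0, 0], [0, 0, 0, 0, 0, 0]]], "jaw": 0.02, "newtons": 40}}

```text
clock: 7.8
position: [0.5786, 0.1389, 0.0344]
ee_rot: [-2.653, -1.682, 0.0]
force: [-3.1, 1.3, 6.1]
width: 0.391
gripper_force: 40.0
```

Emit:
{"fn": "arm_command", "kwargs": {"targets": [[[0, 0, -0.03, 0, 0, 0], [0, 0, -0.05, 0, 0, 0], [0, 0, -0.05, 0, 0, 0], [-0.03, 0.009, 0, 0, 0, 0], [-0.04, 0.012, 0, 0, 0, 0], [-0.04, 0.012, 0, 0, 0, 0], [-0.04, 0.012, 0, 0, 0, 0], [-0.04, 0.012, 0, 0, 0, 0], [-0.04, 0.012, 0, 0, 0, 0], [-0.04, 0.012, 0, 0, 0, 0]]]}}

```text
clock: 9.05
position: [0.5361, -0.1416, 0.1637]
ee_rot: [-2.654, -1.681, 0.001]
force: [0.6, -0.7, -3.0]
width: 0.388
gripper_force: 40.0
```

Emit:
{"fn": "arm_command", "kwargs": {"targets": [[[-0.04, 0.012, 0, 0, 0, 0], [-0.022, 0.0054, 0, 0, 0, 0], [0, 0, 0, 0, 0, 0.075], [0, 0, 0, 0, 0, 0.075], [0, 0, 0, 0, 0, 0], [0, 0, 0, 0, 0, 0]]]}}

```text
clock: 9.8
position: [0.5259, -0.2036, 0.1639]
ee_rot: [-2.771, -1.48, 0.001]
force: [0.2, 1.0, -3.7]
width: 0.388
gripper_force: 40.0
```

```bash
python3 - <<'E'
from h import *
s=arm.observe(); im=cam('wrist'); save(im,'pics/w3.png'); np.savez('pics/w3.npz',**{k:im[k] for k in ['pixels','z_map','T','K','D']})
print(s['position'],s['ee_rot'],s['force'],s['width'])
E
```

```text
[ 0.52588199 -0.20355502  0.16389464] [-2.77061847e+00 -1.48047863e+00  7.34953962e-04] [ 0.2334428   1.0338571  -3.71765189] 0.3878286984243564
```

View pics/w3.png

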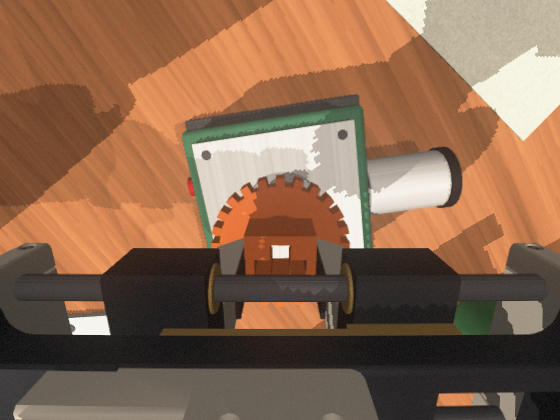

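The wrist view shows the gear held with its hub between the fingers: web rim arc from (212,240) over (282,175) to (350,240), hub edge at about v=234. The winder, its plate and a bit of the collar are below it. Next I measure the gear in the tool frame.

```bash
cat > held.py <<'E'
from h import *
from scipy.optimize import least_squares
def held(im,s):
    Tt=np.eye(4);Tt[:3,:3]=R.from_rotvec(s['ee_rot']).as_matrix();Tt[:3,3]=s['position']
    C=cloud(im); L=(C-Tt[:3,3])@Tt[:3,:3]; H=hsv(im)
    org=((H[...,0]<16)&(H[...,1]>150))&(np.abs(L[...,1])<.06)&(L[...,0]<.07)
    web=org&(np.abs(L[...,2]-.0224)<.006)&(L[...,0]>.005); web=big(web); P=L[web]
    zt=np.median(P[:,2]); k=np.abs(P[:,2]-zt)<.0025; P=P[k]
    A=np.c_[P[:,:2],np.ones(len(P))]; print('web z',zt,len(P),'slopes',np.linalg.lstsq(A,P[:,2],rcond=None)[0][:2].round(3))
    h=cv2.convexHull((P[:,:2]*1000).astype(np.float32))[:,0]; h=h[h[:,0]>15]
    f=lambda p:np.hypot(h[:,0]-p[0],h[:,1]-p[1])-41.5
    r=least_squares(f,[4,0],loss='soft_l1',f_scale=.5); print('gear centre tool mm',r.x.round(2),'resid',np.abs(r.fun).mean().round(2),len(h))
    top=org&(L[...,2]<-.001)&(L[...,2]>-.012)&(np.abs(L[...,1])<.03); T=L[top]
    if len(T)>20: print('hubtop',len(T),np.median(T[:,2]),T.min(0).round(4),T.max(0).round(4))
    # hub front face line: points with z between top and web, x max
    F=L[org&(L[...,2]>.002)&(L[...,2]<.018)&(np.abs(L[...,1])<.016)&(L[...,0]>.01)]
    if len(F)>20: q=np.polyfit(F[:,1],F[:,0],1); print('front face x=',q[1],'yaw rel tool deg',np.degrees(np.arctan(q[0])),len(F))
    return r.x/1e3,Tt
if __name__=='__main__':
    im=load('pics/w3.npz'); s={'position':np.array([0.52588,-0.203555,0.163895]),'ee_rot':np.array([-2.77062,-1.48048,.000735])}
    c,Tt=held(im,s)
    g=Tt[:3,:3]@np.r_[c,.0344]+Tt[:3,3]; print('gear',g,'tool yaw',np.degrees(np.arctan2(Tt[1,1],Tt[0,1])))
    e=np.array([.5303,-.2004,g[2]])-g; print('to go, tool',Tt[:3,:3].T@e)
E
python3 held.py
```

```text
web z 0.023102520129397765 4553 slopes [ 0.002 -0.   ]
gear centre tool mm [ 3.5  -0.98] resid 0.19 25
hubtop 1938 -0.004833451022819502 [-0.0014 -0.0195 -0.009 ] [ 0.0224  0.0172 -0.001 ]
front face x= 0.021578328601694414 yaw rel tool deg -0.040170468470988985 607
gear [ 0.52699326 -0.2000994   0.12949436] tool yaw -33.76439195819063
to go, tool [ 1.58792032e-03  2.91605278e-03 -1.71863023e-06]
```

Emit:
{"fn": "arm_command", "kwargs": {"targets": [[[-0.04, 0, 0, 0, 0, 0], [-0.045, 0, 0, 0, 0, 0], [0, 0, 0.015, 0, 0, 0], [0, 0, 0.013, 0, 0, 0], [0, 0, 0, 0, 0, 0], [0, 0, 0, 0, 0, 0]]]}}

```text
clock: 10.6
position: [0.4794, -0.2734, 0.1362]
ee_rot: [-2.771, -1.48, -0.0]
force: [0.3, -0.8, -2.4]
width: 0.387
gripper_force: 40.0
```

```bash
cat > both.py <<'E'
from held import *
s=arm.observe(); im=cam('wrist'); c,Tt=held(im,s)
C,m=spindle(im,c0=(.5303,-.2004)); L=(C-Tt[:3,3])@Tt[:3,:3]; m&=L[...,0]>.05; P=C[m]; sp=P.mean(0)
print('spin',m.sum(),sp,np.median(P[:,2]),cross_angle(P,sp),'tool yaw',np.degrees(np.arctan2(Tt[1,1],Tt[0,1])),'tcp',s['position'])
l=L[m].mean(0); print('spin in tool',l,'shift xy',l[:2]-c)
E
python3 both.py
```

```text
web z 0.02312889301186529 4633 slopes [0.001 0.   ]
gear centre tool mm [ 3.71 -0.78] resid 0.08 23
hubtop 1962 -0.004873197557725171 [-0.0015 -0.0198 -0.0097] [ 0.0223  0.0178 -0.001 ]
front face x= 0.021588348728908923 yaw rel tool deg -0.11428808638472725 610
spin 975 [ 0.52992732 -0.20083303  0.09589623] 0.09607092529311828 -33.14849858274818 tool yaw -33.77098566851145 tcp [ 0.47936608 -0.2734097   0.13622391]
spin in tool [0.08842449 0.00168802 0.04035335] shift xy [0.0847115 0.0024631]
```

Emit:
{"fn": "arm_command", "kwargs": {"targets": [[[0, 0, -0.008, 0, 0, 0], [0.03, 0.0008, 0, 0, 0, -0.006], [0.03, 0.0008, 0, 0, 0, 0], [0.0248, 0.0009, 0, 0, 0, 0], [0, 0, 0, 0, 0, 0], [0, 0, 0, 0, 0, 0]]]}}

```text
clock: 11.4
position: [0.5276, -0.2056, 0.1447]
ee_rot: [2.767, 1.486, -0.0]
force: [-0.7, -0.3, -3.3]
width: 0.389
gripper_force: 40.0
```

```bash
cat > rel.py <<'E'
from h import *
s=arm.observe(); Rm=R.from_rotvec(s['ee_rot']).as_matrix()
t=np.array([.47937,-.27341,0])+np.array([.5528,.8333,0])*.0847+np.array([.8333,-.5528,0])*.0025
e=t-s['position']; print('to go tool',Rm.T@np.r_[e[:2],0],'z',s['position'][2],'force',s['force'],s['ft_torque'],'tilt',np.arccos(-Rm[2,2]),np.degrees(np.arctan2(Rm[1,1],Rm[0,1])))
E
python3 rel.py
```

```text
to go tool [ 1.49660103e-03 -2.25751185e-04 -7.01791588e-07] z 0.14471398387634263 force [-0.7035388  -0.27082722 -3.27104932] [-0.04962412  0.01896011  0.028675  ] tilt 0.0007683920254002469 -33.534904188253215
```

Correct by 1.5 mm, then descend gently to mesh.

Emit:
{"fn": "arm_command", "kwargs": {"targets": [[[0.0015, -0.0002, 0, 0, 0, 0], [0, 0, 0.007, 0, 0, 0], [0, 0, 0.003, 0, 0, 0], [0, 0, 0.003, 0, 0, 0], [0, 0, 0.003, 0, 0, 0], [0, 0, 0, 0, 0, 0]]]}}

```text
clock: 12.15
position: [0.5283, -0.2036, 0.1279]
ee_rot: [-2.767, -1.486, 0.001]
force: [-0.3, -0.3, -3.5]
width: 0.39
gripper_force: 40.0
```

```bash
python3 rel.py
```

```text
to go tool [-5.01403878e-04  3.43202690e-04 -8.12403402e-08] z 0.1278787058642422 force [-0.2782715  -0.26195195 -3.48680136] [-0.00093041  0.0613587   0.00269835] tilt 0.0004982168014663132 -33.526005415085024
```

Emit:
{"fn": "arm_command", "kwargs": {"targets": [[[-0.0004, 0.0003, 0.003, 0, 0, 0], [0, 0, 0.004, 0, 0, 0], [0, 0, 0.004, 0, 0, 0], [0, 0, 0.004, 0, 0, 0], [0, 0, 0.002, 0, 0, 0], [0, 0, 0.002, 0, 0, 0], [0, 0, 0, 0, 0, 0]]]}}

```text
clock: 13.02
position: [0.5284, -0.2041, 0.1093]
ee_rot: [-2.768, -1.486, -0.0]
force: [-2.7, 1.0, 3.3]
width: 0.388
gripper_force: 40.0
```

```bash
python3 rel.py
```

```text
to go tool [-1.65356086e-04 -4.74153049e-05 -7.66925599e-09] z 0.10934376397934781 force [-2.65352883  0.95427902  3.31625005] [0.20647951 0.6476243  0.00420132] tilt 6.850665721677965e-05 -33.52423653898963
```

Emit:
{"fn": "arm_command", "kwargs": {"targets": [[[0, 0, 0.002, 0, 0, 0], [0, 0, 0.002, 0, 0, 0], [0, 0, 0.001, 0, 0, 0], [0, 0, 0, 0, 0, 0], [0, 0, 0, 0, 0, 0]]]}}

```text
clock: 13.65
position: [0.5284, -0.2041, 0.1046]
ee_rot: [2.768, 1.486, 0.0]
force: [-4.3, 0.1, 8.4]
width: 0.387
gripper_force: 40.0
```

```bash
python3 rel.py
```

```text
to go tool [-1.57882122e-04 -5.08566696e-05 -2.05907299e-08] z 0.10455948891826651 force [-4.26920456  0.06663916  8.41087289] [0.43963353 1.05746478 0.01653484] tilt 0.00013241207816532276 -33.52262503348526
```

Emit:
{"fn": "arm_command", "kwargs": {"targets": [[[0, 0, 0.001, 0, 0, 0], [0, 0, 0.0005, 0, 0, 0], [0, 0, 0, 0, 0, 0], [0, 0, 0, 0, 0, 0], [0, 0, 0, 0, 0, 0]]]}}

```text
clock: 14.28
position: [0.5284, -0.2041, 0.1043]
ee_rot: [2.768, 1.486, 0.001]
force: [-7.8, 3.0, 21.7]
width: 0.387
gripper_force: 40.0
```

```bash
cat > fin.py <<'E'
from held import *
s=arm.observe(); im=cam('wrist'); c,Tt=held(im,s); print(s['force'],s['position'],s['gripper_force'])
i=cam('scene'); save(i,'pics/sc9.png'); C=cloud(i); H=hsv(i)
a=cv2.imread('pics/sc9.png')[190:330,80:450]; cv2.imwrite('pics/sc9c.png',cv2.resize(a,None,fx=2,fy=2))
E
python3 fin.py
```

```text
web z 0.023030821444988737 4555 slopes [0.002 0.001]
gear centre tool mm [ 3.47 -1.  ] resid 0.23 29
hubtop 1919 -0.004890410044105778 [-0.0014 -0.0195 -0.0073] [ 0.0223  0.0171 -0.001 ]
front face x= 0.02154922930516722 yaw rel tool deg 0.01756508720411077 606
[-7.82905249  3.00693366 21.72397759] [ 0.52843103 -0.20411122  0.10427642] 39.99718559905887
```

View pics/sc9c.png

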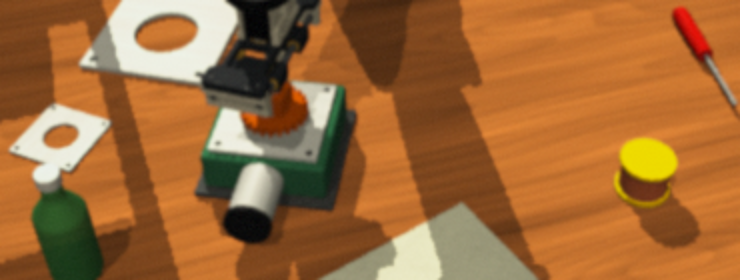

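The gear sits low on the winder at crop (275,108) with the plate flat. The bottle (65,230), spool (645,170) and screwdriver (705,55) look undisturbed. The force jump to about 22 N, with almost no further travel, shows the collar is on its stop.

```bash
python3 -c "
from cell import arm
print(arm.sign_off())"
```

```text
the job is handed in; nothing more can be done
None
```

I handed the job in with the cover plate level and the gear meshed and pressed against the collar's stop, still gripped at 40 N; the spool, bottle and screwdriver looked unmoved, but the hand-in returned no verdict.

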